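Close up the mate caddy and hold its clamp leg at the mark

TASK

Close up the mate caddy: first put the loose lid squarely down on the canister and let go of it, then, with the cam lever still open, push the spring-loaded leg out until its pointer stands over the small index block on the board. Keeping the leg there, squeeze the cam lever fully closed against it, and finish while still holding: leg at the mark, closed lever and rubber plate firmly pinched between the fingers. Leave everything else where it stands.

Things in the scene. Friction and masses are not known exactly. Their poses are not given: they have to be found in the camera images.
- caddy: Fixed wooden board 320 x 130 x 18 mm lying on the counter; origin at the centre of its underside. Its +x axis is the direction in which the leg slides out, towards the canister; z up. The canister stands at (105, 0, 18) mm in this frame. The leg's guide rails on the board are below 28 mm (rear stop 34 mm).
- canister_rim (a point): Centre of the mouth of the open round canister fixed on the board, at rim height 60 mm above the counter; outer diameter 84 mm, inner 78 mm, z up.
- lid: Loose enamel lid, 100 to 200 g, right way up on the counter, left or right of the caddy. From below: plug 71 mm dia, 6 mm high (enters the canister), flange 90 mm dia, 5 mm thick (rests on the rim), upright round wooden knob 24 mm dia, 26 mm high. Origin at the centre of the plug's underside: knob 11 to 37 mm above it. Seated, the origin is 6 mm below the rim.
- leg (a joint): Slide of the leg along the caddy's +x, 0 (pulled fully back, as at the start) to 0.072 m. A spring always pulls it back with 3 to 4.5 N, also when the lever is closed, so it stays out only while pushed or held.
- push_plate (a point): Rear (-x) face of the leg's upright cross plate, at its middle, 50 mm above the counter; moves with the leg, axes as the caddy's. The plate is 6 mm thick, 104 mm wide (y, 52 mm either side), 30 to 60 mm above the counter; pushing this face in +x slides the leg out. Open fingers can straddle fin and lever right behind it, push it, then close along y on rubber plate and lever.
- lip_tip (a point): Front tip of the leg's lip, 30 mm wide, 70 to 75 mm above the counter, carried by a neck that stands 15 to 21 mm in front (+x) of the cross plate's rear face; the tip is 50 mm in front of that face; with the leg at the mark it lies over the lid's flange.
- leg_pointer (a point): Pointer tab, 3 mm wide, at the -y end of the cross plate, 30 mm above the counter; moves with the leg. 3 mm in +x of point push_plate, 58 mm in -y.
- mark (a point): The length mark: fixed brass block 4 (x) x 12 (y) x 8 mm (z) on the board's -y margin, below the pointer's path; the point is the centre of its underside, axes as the caddy's. The leg is at the mark when the pointer has the same x along the caddy. 48 to 64 mm of leg travel, differing each time.
- grip_plate (a point): Rubber plate 50 (x) x 4 (y) x 36 mm (z) on the -y side of the leg's upright fin (fin 10 mm thick, reaching 60 mm back from the cross plate, 28 to 66 mm above the counter); the point is the centre of its outer face, 26 mm behind the cross plate's rear face and 49 mm above the counter; at y = -9 mm of the leg's middle.
- lever (a joint): Cam lever hinge, vertical axis 57 mm behind the cross plate's rear face, 8 mm to +y of the leg's middle. 0 = fully closed, lying flat along the fin; up to 0.45 rad open, swung out to +y. It starts 0.32 to 0.45 open, rides on the leg and stays where it is left (about 2 to 3 N at the tip moves it).
- lever_tip (a point): Paddle of the lever, on the fin's +y side: black plate 50 long x 5 thick x 32 mm high, 33 to 65 mm above the counter; the point is the middle of its free end, next to the cross plate; its x axis runs from the hinge to that end. Closed, its outer face is at y = 10.5 mm of the leg's middle (19.5 mm over plate and lever); open, the tip stands out to at most y = 33 mm.
- gourd: Bystander: carved wooden gourd, 84 mm dia, 75 mm high, origin at its underside; it and the lid may swap places.
- cup: Bystander: white ceramic cup 72 mm dia, 65 mm high, on a cork disc.
- jar: Bystander: glass jar 64 mm dia, 100 mm high.
- spice_tin: Bystander: metal tin 56 mm dia, 75 mm high.
- teaspoon: Bystander: spoon 150 mm long lying between robot and caddy.
There are look-alikes about, which are no part of the job. What is meant by the lid is not orange or pink, and is the smaller of those in its own colour.

How it is judged:
By the outcome, as a careful person would: the job done as asked, in the order asked, and still so for the second after the job is handed in, while the arm keeps its last pose, push and grip.
It also fails if it takes over 54 s, if anything falls off the work surface, if the arm or the gripper's body presses on something with over 40 N, if the wrist force passes 120 N, or if a joint passes its speed limit or range.

ROBOT

A 7-joint arm with a two-finger parallel gripper is mounted at the origin on the work surface. World frame = base frame: x ahead of the robot, y to its left, z up, the work surface at z = 0. Lengths are in m, angles in rad, forces in N, time in s.
With the tool pointing down it reaches from about 0.35 to 0.9 m from the base axis. Payload 7.2 kg.
Tool frame: the origin (TCP) lies midway between the tips of the shut fingers; the grasp point (between the pads) lies 19 mm behind it; z points along the fingers, y is the line along which they close (so a half turn about z gives the same grasp; the last joint's range is limited). The gripper opens to 88 mm and grips with 3 to 60 N. Pads are 20 mm wide; open, the fingers measure 115 mm over their backs; the gripper's body (75 mm by 178 mm) begins 61 mm behind the grasp point.
Start: joints at [-1.246, 0.411, -0.013, 1.596, 0.006, 1.134, -0.082], TCP at [0.239, 0.577, 0.223] pointing down, gripper open.
Joint ranges: [-2.95, 2.95], [-0.29, 1.99], [-1.47, 1.44], [0.14, 2.54], [-1.03, 4.17], [0.13, 1.85], [-2.86, 2.86]. Speed limits (rad/s): [2.39, 2.39, 3.01, 3.01, 3.14, 3.14, 3.14].

INTERFACE

Orientations are given as a unit quaternion [w, x, y, z].
In Python, from plant import get_obs, camera, get_calibration, close_job gives the robot as it stands. The module is installed in compiled form; this text tells all that it offers.
- The arm moves only by the tool jog_arm, never from a script. Its arguments are lists of equal length, an entry for each row: "translation": the shift along the tool's x, y, z scaled (see below), a list of three; "dr": the turn, a rotation vector about the tool's x, y, z scaled (see below), a list of three; "gripper": the opening, from 0 (shut) to 1 (fully open). A call has exactly 10 rows; each row is the pose to reach, as a shift and turn from the pose commanded when the call began, along the tool's axes at that moment, turning the shorter way round; what a row does not reach only later rows make up. The controller multiplies each number of a shift by 200 mm and each number of a turn by 360 degrees. A row lasts 1/10 s, in which the tool goes at most 50 mm and 8.59 degrees, less where a joint would pass 70% of its speed; a pose out of reach is approached as far as the arm can. A call with a number of a shift or a turn outside -1 to 1 is refused whole. A call with a gripper value outside its range is refused whole. The fingers move at their own pace and stop on an object; the grip force is fixed at half the most. Time passes only in rows, so rows that repeat a pose let the fingers close, or fill a call up. It gives the time, the measured TCP pose, the force, the opening and the grip force at its end, in the units of the state.
- get_obs(): the state, without advancing time (a new reading comes with each control period).
- camera(name): name is "side" or "top"; returns the picture (480x640x3 uint8, blue, green, red); there is no depth.
- get_calibration(name): a dict with "fx", "fy", "cx", "cy" (pixels), "extrinsics" (4x4, takes a point from camera to world coordinates). Camera axes: x right, y down, z forward; pixel columns grow to the right and rows downward; lengths in m; the calibration is good to about 2 mm. A picture is of the moment at which its call begins. get_calibration takes no time and is no camera call.
- close_job(): hands the job in; it is judged then, once.
The state is a dict: "time": time; "qpos": joint angles; "joint_velocities": joint speeds; "joint_efforts": joint torques, N m; "ee_pos": TCP position; "tool_rot": TCP orientation; "ft_force": force on the tool from outside, world axes, zero at the start; "moment": the same for the moment, N m; "width": opening from 0.0 (shut) to 1.0 (fully open); "grasp_force": force on a finger pad.
Only numpy, scipy, OpenCV 4.12 (cv2) and the standard library are available. Lean on these libraries where they do the work, as an engineer would, in place of code of your own. Each camera call takes 0.05 s, during which the arm holds its last target. There are 200 camera calls.

## Working session

There is one attempt and no reset: what is moved stays moved. The work goes in short steps, Python scripts to look and compute and a tool call to move; the robot and the scene stay as the last step left them, time stands still between calls to the robot, and variables do not carry over. Pictures are saved under pics/ and viewed, at most 10 in all, crops included, and the job is handed in when it is done.

Besides the shell and the picture viewer there is one more tool, called after "Call:" as name(argument=value, ...) on one line, values as JSON. jog_arm: Moves the arm, as the interface text tells. Its arguments: {"type":"object","properties":{"translation":{"type":"array"},"dr":{"type":"array"},"gripper":{"type":"array"}},"required":["translation","dr","gripper"]}

```bash
mkdir -p pics; python3 - <<'E'
from plant import *
import cv2
for n in("top","side"):
    cv2.imwrite(f"pics/{n}0.png",camera(n)); c=get_calibration(n); print(n,c)
o=get_obs();print(o["ee_pos"],o["tool_rot"],o["time"],o["width"])
E
```

```text
top {'fx': 437.6232134730146, 'fy': 437.6232134730146, 'cx': 322.2956650894818, 'cy': 236.13035276817357, 'extrinsics': array([[-0.02347867, -0.98446905,  0.17398118,  0.4046283 ],
       [-0.99972118,  0.02355762, -0.00161158, -0.0656541 ],
       [-0.00251203, -0.17397051, -0.98474766,  0.94510933],
       [ 0.        ,  0.        ,  0.        ,  1.        ]])}
side {'fx': 569.1844148523923, 'fy': 569.1844148523923, 'cx': 320.55543914226365, 'cy': 238.65681586018707, 'extrinsics': array([[ 0.89445676, -0.31846049,  0.31389494,  0.12162392],
       [-0.44713179, -0.6299249 ,  0.63503369, -0.94037977],
       [-0.0045029 , -0.70836258, -0.70583439,  1.04120505],
       [ 0.        ,  0.        ,  0.        ,  1.        ]])}
[0.23909735 0.57699659 0.2219167 ] [-7.65419905e-05  1.95117196e-01  9.80779696e-01 -6.79209699e-04] 0.1 1.0014394088401146
```

View pics/top0.png

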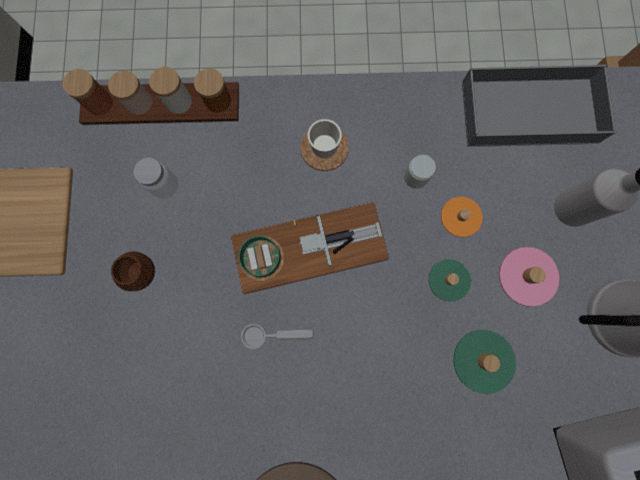

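View pics/side0.png

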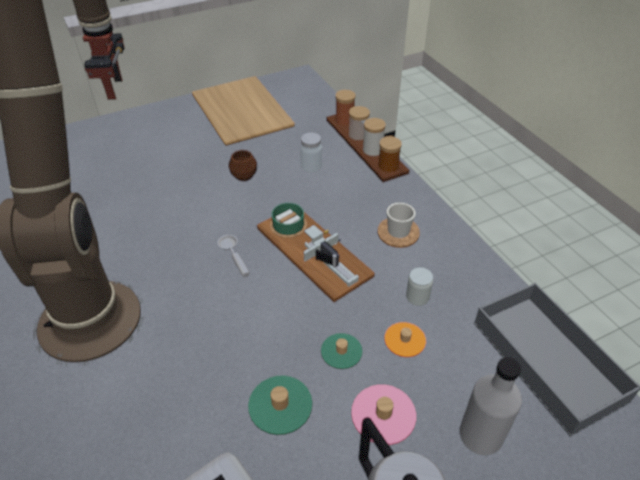

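The top view shows the small green lid at (450,280) with its knob at (453,279). The canister mouth is at (261,257), the leg and lever are around (300-380,240), and the index block is near (295,222). In the side view the lid is at (342,350) and the canister at (288,218). Next I'll zoom in and measure.

```bash
cat > h.py <<'E'
import numpy as np,cv2
from plant import *
def ray(n,uv):
    c=get_calibration(n);E=c["extrinsics"]
    d=E[:3,:3]@np.array([(uv[0]-c["cx"])/c["fx"],(uv[1]-c["cy"])/c["fy"],1]);return E[:3,3],d
def plane(n,uv,z):
    o,d=ray(n,uv);return o+d*(z-o[2])/d[2]
def proj(n,P):
    c=get_calibration(n);E=c["extrinsics"];p=E[:3,:3].T@(np.asarray(P)-E[:3,3])
    return np.array([c["fx"]*p[0]/p[2]+c["cx"],c["fy"]*p[1]/p[2]+c["cy"]])
def tri(a,b):
    (o1,d1),(o2,d2)=ray("top",a),ray("side",b)
    t=np.linalg.lstsq(np.c_[d1,-d2],o2-o1,rcond=None)[0]
    p,q=o1+d1*t[0],o2+d2*t[1];return (p+q)/2,np.linalg.norm(p-q)
E
python3 - <<'E'
from h import *
t=cv2.imread("pics/top0.png");s=cv2.imread("pics/side0.png")
a=cv2.resize(t[195:300,225:395],None,fx=4.7,fy=4.7,interpolation=cv2.INTER_CUBIC)[:,:799]
cv2.imwrite("pics/topz.png",a)
b=cv2.resize(s[195:300,250:380],None,fx=5.5,fy=5.5,interpolation=cv2.INTER_CUBIC)
cv2.imwrite("pics/sidez.png",b)
for n,im in(("top",t),("side",s)):
    h=cv2.cvtColor(im,cv2.COLOR_BGR2HSV)
    m=cv2.inRange(h,(60,100,25),(95,255,255))
    for c in cv2.findContours(cv2.morphologyEx(m,cv2.MORPH_CLOSE,np.ones((5,5))),0,2)[0]:
        if cv2.contourArea(c)>150:
            e=cv2.fitEllipse(c);print(n,"green",e,plane(n,e[0],.011),plane(n,e[0],.06))
    # knob
    m=cv2.inRange(h,(8,70,90),(22,220,255))
    for c in cv2.findContours(m,0,2)[0]:
        if 40<cv2.contourArea(c)<3000:
            e=cv2.minAreaRect(c);print(n,"wood",np.round(e[0]),np.round(e[1]),plane(n,e[0],.037))
h=cv2.cvtColor(t,cv2.COLOR_BGR2HSV)
print(h[222,250],h[250,350],h[225,370],h[279,452])
E
```

```text
top green ((484.1675109863281, 361.3333435058594), (58.30706024169922, 62.821617126464844), 141.08067321777344) [ 0.29965866 -0.39462216  0.011     ] [ 0.30516498 -0.37736568  0.06      ]
top green ((449.1951599121094, 279.8282775878906), (38.76218795776367, 40.49681854248047), 132.77586364746094) [ 0.4687786  -0.33498745  0.011     ] [ 0.46541351 -0.3208592   0.06      ]
top green ((260.3415222167969, 256.90325927734375), (38.74432373046875, 40.00858688354492), 128.0723419189453) [0.52750247 0.06706515 0.011     ] [0.52105694 0.06010318 0.06      ]
top wood [490. 362.] [21. 16.] [ 0.30201027 -0.39611054  0.037     ]
top wood [452. 278.] [12. 10.] [ 0.47009944 -0.3340503   0.037     ]
top wood [536. 274.] [18. 14.] [ 0.47583467 -0.50722134  0.037     ]
top wood [349. 218.] [22. 56.] [ 0.60171466 -0.12438348  0.037     ]
top wood [462. 216.] [41. 40.] [ 0.601382   -0.36357321  0.037     ]
top wood [325. 150.] [38. 47.] [ 0.75515741 -0.07649853  0.037     ]
top wood [122.  84.] [26. 29.] [0.92298785 0.37370082 0.037     ]
top wood [208.  82.] [26. 29.] [0.92304421 0.18040935 0.037     
[... 669 characters left out ...]
 91.51951599121094) [0.53578716 0.09444483 0.011     ] [0.51608817 0.04522511 0.06      ]
side wood [384. 408.] [21. 15.] [ 0.47216365 -0.50434432  0.037     ]
side wood [279. 398.] [22. 16.] [ 0.29877276 -0.39447316  0.037     ]
side wood [342. 346.] [14.  9.] [ 0.46459524 -0.34260819  0.037     ]
side wood [404. 339.] [34. 41.] [ 0.59229757 -0.38712408  0.037     ]
side wood [398. 234.] [41. 25.] [ 0.7495478  -0.10930468  0.037     ]
side wood [315. 250.] [119.  48.] [ 0.5371128  -0.06675867  0.037     ]
side wood [390. 144.] [17. 20.] [0.93239035 0.22655877 0.037     ]
side wood [369. 134.] [104.  38.] [0.903565  0.3016039 0.037    ]
[111  17 108] [ 12 131 111] [ 10  19 122] [ 16  86 148]
```

View pics/topz.png

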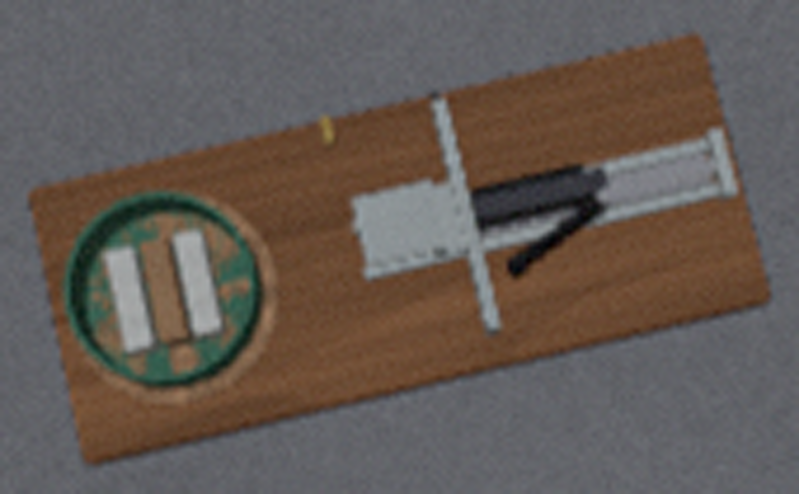

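View pics/sidez.png

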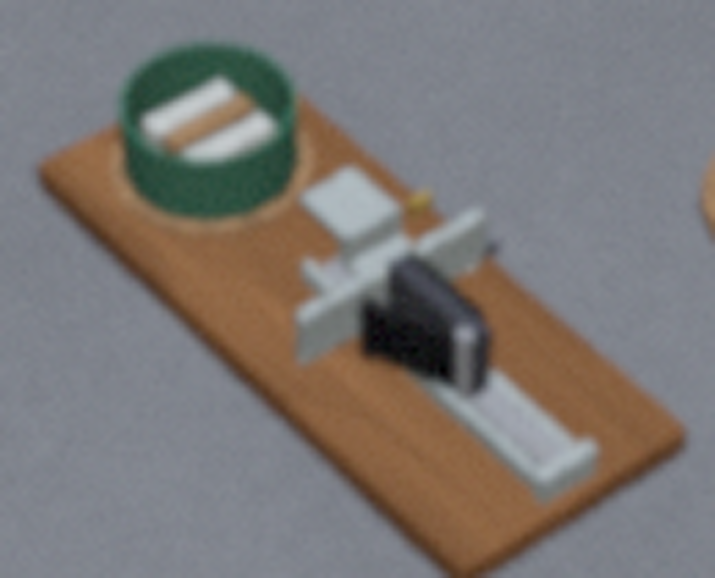

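The zooms show the board corners in topz at about (30,190), (700,33), (770,300) and (88,465). The brass mark is at (327,129), the cross plate runs from (438,97) to (492,330), and the lever tip is at (515,268). Caddy +x points to the image left, which is roughly world +y.

```bash
python3 - <<'E'
from h import *
t=cv2.imread("pics/top0.png");s=cv2.imread("pics/side0.png")
def full(n,x0,y0,k,pts,z): return np.array([plane(n,((u+.5)/k+x0-.5,(v+.5)/k+y0-.5),z) for u,v in pts])
z=.018
C=full("top",225,195,4.7,[(30,190),(700,33),(770,300),(88,465)],z)
S=full("side",250,195,5.5,[(38,172),(690,435)],z)
print("corners",C.round(4));print("side left, right-back",S.round(4))
for P in(C,):
  print("sizes",[np.linalg.norm(P[i]-P[(i+1)%4]).round(4) for i in range(4)])
def board(n,t,box):
  x0,y0,x1,y1=box;h=cv2.cvtColor(t,cv2.COLOR_BGR2HSV)[y0:y1,x0:x1]
  m=cv2.inRange(h,(4,60,30),(24,255,255));m=cv2.morphologyEx(m,cv2.MORPH_OPEN,np.ones((3,3)))
  c=max(cv2.findContours(m,0,2)[0],key=cv2.contourArea);hull=cv2.convexHull(c)[:,0]
  W=np.array([plane(n,(p[0]+x0,p[1]+y0),z)[:2] for p in hull],np.float32)
  r=cv2.minAreaRect(W);return r
for n,im,box in(("top",t,(225,195,395,300)),("side",s,(250,195,376,300))):
  r=board(n,im,box);print(n,r)
m=(C[0]+C[3])/2-(C[1]+C[2])/2;ang=np.arctan2(m[1],m[0]);c0=C.mean(0);ex=np.array([np.cos(ang),np.sin(ang),0]);ey=np.array([-ex[1],ex[0],0])
print("center",c0,"yaw",np.degrees(ang),"canister",c0+.105*ex)
# rim inner/outer ellipse: circles on z=.06 
loc=lambda P:np.round([[(p-c0)@ex,(p-c0)@ey] for p in P],4)
print("plate top z60",loc(full("top",225,195,4.7,[(438,97),(492,330)],.06)))
print("mark z26",loc(full("top",225,195,4.7,[(327,129)],.026)))
print("levertip z65",loc(full("top",225,195,4.7,[(515,268)],.065)))
print("mark side z26",loc(full("side",250,195,5.5,[(419,201)],.024)))
print("plate side z60",loc(full("side",250,195,5.5,[(298,312),(480,212)],.06)))
print("rim top L/R/T/B",loc(full("top",225,195,4.7,[(64,290),(264,290),(163,192),(163,388)],.06)))
print("rim side",loc(full("side",250,195,5.5,[(120,108),(300,108),(208,40)],.06)))
E
```

```text
corners [[ 0.5755  0.1293  0.018 ]
 [ 0.6421 -0.1807  0.018 ]
 [ 0.5168 -0.207   0.018 ]
 [ 0.4498  0.1018  0.018 ]]
side left, right-back [[ 0.4487  0.0978  0.018 ]
 [ 0.64   -0.1852  0.018 ]]
sizes [np.float64(0.3171), np.float64(0.1281), np.float64(0.3159), np.float64(0.1287)]
top ((0.5462017059326172, -0.038672998547554016), (0.13005506992340088, 0.3188473880290985), 12.063253402709961)
side ((0.5427688360214233, -0.043444424867630005), (0.13312242925167084, 0.32541659474372864), 12.19777774810791)
center [ 0.54606628 -0.03914081  0.018     ] yaw 102.18486230396371 canister [0.52390429 0.06349372 0.018     ]
plate top z60 [[-0.0317 -0.0536]
 [-0.0304  0.0521]]
mark z26 [[ 0.0197 -0.0585]]
levertip z65 [[-0.0463  0.0289]]
mark side z26 [[ 0.0206 -0.0577]]
plate side z60 [[-0.0287  0.0502]
 [-0.0308 -0.0511]]
rim top L/R/T/B [[ 0.1459 -0.0083]
 [ 0.0615  0.0121]
 [ 0.0951 -0.0404]
 [ 0.113   0.0433]]
rim side [[ 0.1274  0.0345]
 [ 0.0747 -0.0305]
 [ 0.1402 -0.0257]]
```

Call:
jog_arm(translation=[[-0.1,-0.1,0],[-0.22,-0.22,0],[-0.34,-0.34,0],[-0.46,-0.46,0],[-0.58,-0.58,0],[-0.7,-0.7,0],[-0.82,-0.82,0],[-0.92,-0.92,0],[-1,-1,0],[-1,-1,0]], dr=[[0,0,0.02],[0,0,0.04],[0,0,0.06],[0,0,0.08],[0,0,0.1],[0,0,0.12],[0,0,0.14],[0,0,0.154],[0,0,0.154],[0,0,0.154]], gripper=[1,1,1,1,1,1,1,1,1,1])

```text
time: 1.1
ee_pos: [0.3487, 0.3131, 0.2226]
tool_rot: [0.0, 0.631, 0.776, -0.0]
ft_force: [-0.2, 0.2, 0.3]
width: 0.999
grasp_force: 0.0
```

Call:
jog_arm(translation=[[-0.15,0,0],[-0.35,0,0],[-0.55,-0.02,0],[-0.75,-0.03,0],[-0.9,-0.03,0],[-1,-0.03,0],[-1,-0.03,0],[-1,-0.03,0],[-1,-0.03,0],[-1,-0.03,0]], dr=[[0,0,0],[0,0,0],[0,0,0],[0,0,0],[0,0,0],[0,0,0],[0,0,0],[0,0,0],[0,0,0],[0,0,0]], gripper=[1,1,1,1,1,1,1,1,1,1])

```text
time: 2.1
ee_pos: [0.3831, 0.1204, 0.2225]
tool_rot: [-0.0, 0.628, 0.778, -0.0]
ft_force: [-0.0, -0.2, -0.6]
width: 0.998
grasp_force: 0.0
```

Call:
jog_arm(translation=[[-0.15,0,0],[-0.35,0,0],[-0.55,-0.02,0],[-0.75,-0.03,0],[-0.9,-0.03,0],[-1,-0.03,0],[-1,-0.03,0],[-1,-0.03,0],[-1,-0.03,0],[-1,-0.03,0]], dr=[[0,0,0],[0,0,0],[0,0,0],[0,0,0],[0,0,0],[0,0,0],[0,0,0],[0,0,0],[0,0,0],[0,0,0]], gripper=[1,1,1,1,1,1,1,1,1,1])

```text
time: 3.1
ee_pos: [0.4192, -0.0763, 0.2226]
tool_rot: [-0.0, 0.628, 0.778, 0.0]
ft_force: [-0.7, -0.1, 1.0]
width: 1.002
grasp_force: 0.0
```

Call:
jog_arm(translation=[[-0.15,0,0],[-0.35,0,0],[-0.55,-0.02,0],[-0.75,-0.03,0],[-0.9,-0.03,0.1],[-1,-0.03,0.2],[-1,-0.03,0.3],[-1,-0.03,0.3],[-1,-0.03,0.3],[-1,-0.03,0.3]], dr=[[0,0,0],[0,0,0],[0,0,0],[0,0,0],[0,0,0],[0,0,0],[0,0,0],[0,0,0],[0,0,0],[0,0,0]], gripper=[1,1,1,1,1,1,1,1,1,1])

```text
time: 4.1
ee_pos: [0.4559, -0.2739, 0.1637]
tool_rot: [0.001, 0.628, 0.778, 0.0]
ft_force: [0.6, -0.0, -0.6]
width: 1.004
grasp_force: 0.0
```

```bash
cat >> h.py <<'E'
from scipy.spatial.transform import Rotation as R
def go(P):
    o=get_obs();M=R.from_quat(o["tool_rot"],scalar_first=True)
    print("t",round(o["time"],2),"pos",np.round(o["ee_pos"],4),"yaw x",M.as_matrix()[:2,0]@[1,0],np.degrees(np.arctan2(*M.as_matrix()[1::-1,0])),"tilt",M.as_matrix()[2,:2])
    print("shift",np.round(M.inv().apply(np.array(P)-o["ee_pos"])/.2,4),"F",np.round(o["ft_force"],1),"w",o["width"],"g",o["grasp_force"])
E
python3 -c "
from h import *
go([.468,-.3363,.014])"
```

```text
t 4.1 pos [ 0.4559 -0.2739  0.1637] yaw x -0.21006487539351681 102.12615468981927 tilt [-0.00030039  0.00141794]
shift [-0.3174 -0.0076  0.7484] F [ 0.6 -0.  -0.6] w 1.004412144712614 g 0.0
```

Call:
jog_arm(translation=[[-0.15,-0.005,0.1],[-0.317,-0.008,0.25],[-0.317,-0.008,0.4],[-0.317,-0.008,0.55],[-0.317,-0.008,0.68],[-0.317,-0.008,0.748],[-0.317,-0.008,0.748],[-0.317,-0.008,0.748],[-0.317,-0.008,0.748],[-0.317,-0.008,0.748]], dr=[[0,0,0],[0,0,0],[0,0,0],[0,0,0],[0,0,0],[0,0,0],[0,0,0],[0,0,0],[0,0,0],[0,0,0]], gripper=[1,1,1,1,1,1,1,0.5,0.4,0.4])

```text
time: 5.1
ee_pos: [0.4676, -0.337, 0.0143]
tool_rot: [0.001, 0.629, 0.778, 0.0]
ft_force: [0.9, 0.3, -0.1]
width: 0.77
grasp_force: 0.0
```

```bash
python3 - <<'E'
from h import *
go([.468,-.3363,.014])
t=camera("top");s=camera("side")
p=proj("top",[.468,-.336,.03]).astype(int);q=proj("side",[.468,-.336,.03]).astype(int)
f=lambda im,c:cv2.resize(im[c[1]-50:c[1]+50,c[0]-50:c[0]+50],None,fx=4,fy=4,interpolation=cv2.INTER_CUBIC)
cv2.imwrite("pics/grasp.png",np.hstack([f(t,p),f(s,q)]))
E
```

```text
t 5.1 pos [ 0.4676 -0.337   0.0143] yaw x -0.20902057450351316 102.06496826123728 tilt [-0.00104362  0.00161733]
shift [0.0032 0.0029 0.0014] F [ 0.9  0.3 -0.1] w 0.7702731936762064 g 0.0
```

View pics/grasp.png

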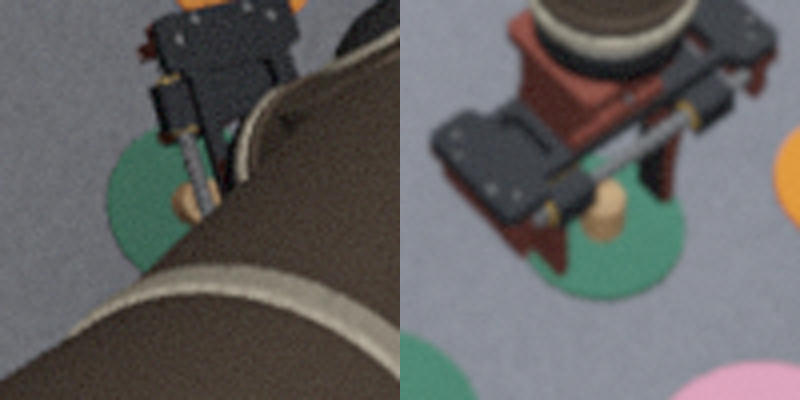

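The side view, on the right, shows the knob at (603,210) standing between the open fingers, and the top view is mostly blocked by the arm. I'll close, then lift.

Call:
jog_arm(translation=[[0,0,0],[0,0,0],[0,0,0],[0,0,0],[0,0,0],[0,0,0],[0,0,0],[0,0,0],[0,0,0],[0,0,0]], dr=[[0,0,0],[0,0,0],[0,0,0],[0,0,0],[0,0,0],[0,0,0],[0,0,0],[0,0,0],[0,0,0],[0,0,0]], gripper=[0,0,0,0,0,0,0,0,0,0])

```text
time: 6.2
ee_pos: [0.4668, -0.3368, 0.013]
tool_rot: [-0.0, 0.629, 0.777, 0.0]
ft_force: [0.4, 0.3, -0.5]
width: 0.264
grasp_force: 30.0
```

```bash
python3 -c "
from h import *
go([.522,.061,.13])"
```

```text
t 6.2 pos [ 0.4668 -0.3368  0.013 ] yaw x -0.20886896834936478 102.0560791661209 tilt [ 6.42258301e-05 -3.61658046e-05]
shift [ 1.8873  0.6852 -0.5849] F [ 0.4  0.3 -0.5] w 0.2635500980133322 g 29.99994456768036
```

Call:
jog_arm(translation=[[0,0,-0.1],[0,0,-0.25],[0,0,-0.42],[0.03,0.02,-0.55],[0.15,0.08,-0.6],[0.32,0.16,-0.6],[0.5,0.24,-0.6],[0.68,0.34,-0.6],[0.82,0.34,-0.6],[0.9,0.34,-0.6]], dr=[[0,0,0],[0,0,0],[0,0,0],[0,0,0],[0,0,0],[0,0,0],[0,0,0],[0,0,0],[0,0,0],[0,0,0]], gripper=[0,0,0,0,0,0,0,0,0,0])

```text
time: 7.2
ee_pos: [0.4953, -0.1436, 0.1325]
tool_rot: [-0.001, 0.628, 0.778, 0.0]
ft_force: [-0.6, -0.2, -1.8]
width: 0.263
grasp_force: 30.0
```

Call:
jog_arm(translation=[[0.12,0.05,0],[0.27,0.11,0],[0.42,0.18,0],[0.57,0.24,0],[0.72,0.3,0],[0.85,0.34,0],[0.94,0.345,0],[0.985,0.345,0],[0.985,0.345,0],[0.985,0.345,0]], dr=[[0,0,0],[0,0,0],[0,0,0],[0,0,0],[0,0,0],[0,0,0],[0,0,0],[0,0,0],[0,0,0],[0,0,0]], gripper=[0,0,0,0,0,0,0,0,0,0])

```text
time: 8.2
ee_pos: [0.522, 0.0595, 0.1331]
tool_rot: [0.0, 0.629, 0.777, -0.0]
ft_force: [-0.6, -0.6, -0.3]
width: 0.267
grasp_force: 30.0
```

```bash
python3 -c "
from h import *
go([.522,.061,.085])"
```

```text
t 8.2 pos [0.522  0.0595 0.1331] yaw x -0.2080400873050815 102.00752205281638 tilt [-4.09292544e-04 -8.70434347e-05]
shift [0.0076 0.0018 0.2404] F [-0.6 -0.6 -0.3] w 0.2666289891832859 g 29.99959945678711
```

Call:
jog_arm(translation=[[0.003,0,0.05],[0.006,0.001,0.12],[0.007,0.001,0.2],[0.007,0.001,0.25],[0.007,0.001,0.27],[0.007,0.001,0.27],[0.007,0.001,0.27],[0.007,0.001,0.27],[0.007,0.001,0.27],[0.007,0.001,0.27]], dr=[[0,0,0],[0,0,0],[0,0,0],[0,0,0],[0,0,0],[0,0,0],[0,0,0],[0,0,0],[0,0,0],[0,0,0]], gripper=[0,0,0,0,0,0,0,0,0,0])

```text
time: 9.2
ee_pos: [0.5222, 0.0621, 0.0794]
tool_rot: [0.0, 0.629, 0.777, 0.0]
ft_force: [0.9, -0.5, -1.2]
width: 0.268
grasp_force: 30.0
```

```bash
python3 - <<'E'
from h import *
go([.522,.061,.067])
t=camera("top");s=camera("side");cv2.imwrite("pics/t1.png",t);cv2.imwrite("pics/s1.png",s)
p=proj("top",[.522,.061,.06]).astype(int);q=proj("side",[.522,.061,.06]).astype(int);print(p,q)
f=lambda im,c:cv2.resize(im[c[1]-40:c[1]+40,c[0]-40:c[0]+40],None,fx=5,fy=5,interpolation=cv2.INTER_CUBIC)
cv2.imwrite("pics/place.png",np.hstack([f(t,p),f(s,q)]))
E
```

```text
t 9.2 pos [0.5222 0.0621 0.0794] yaw x -0.20897717363838708 102.06241904928218 tilt [0.00022138 0.00068415]
shift [-0.005  -0.0021  0.062 ] F [ 0.9 -0.5 -1.2] w 0.2680060351924069 g 29.999722838401794
[259 256] [287 213]
```

View pics/place.png

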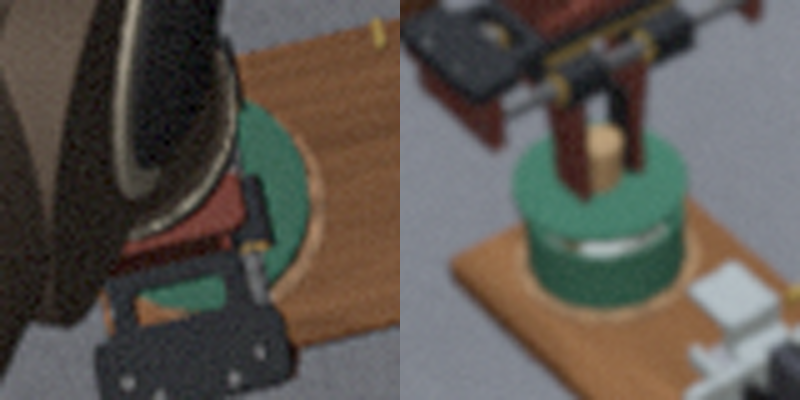

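The side view, on the right, shows the lid level just above the canister mouth. The flange spans u 512 to 687 and the canister body about 530 to 685, so I'll measure the offset in numbers.

```bash
python3 - <<'E'
from h import *
def mask(im): return cv2.inRange(cv2.cvtColor(im,cv2.COLOR_BGR2HSV),(55,80,20),(98,255,255))
s0,s1,t0,t1=[cv2.imread(f"pics/{n}.png") for n in("side0","s1","top0","t1")]
def ext(m,y,x0,x1):
    x=np.where(m[y,x0:x1]>0)[0];return (x.min()+x0,x.max()+x0) if len(x) else None
m0,m1=mask(s0),mask(s1)
print("s0",[(y,ext(m0,y,250,330)) for y in range(202,236,3)])
print("s1",[(y,ext(m1,y,250,330)) for y in range(196,236,3)])
# bright/dark green split: flange top is brighter
h1=cv2.cvtColor(s1,cv2.COLOR_BGR2HSV)
print("col u=275 v",[(v,h1[v,275].tolist()) for v in range(196,240,3)])
def fitcircle(n,uv,z,r=None):
    P=np.array([plane(n,p,z)[:2] for p in uv])
    A=np.c_[2*P,np.ones(len(P))];b=(P**2).sum(1);x=np.linalg.lstsq(A,b,rcond=None)[0]
    return x[:2].round(4),np.sqrt(x[2]+x[:2]@x[:2]).round(4)
# side: flange left/right/front boundary, pixels v above rows where brightness drops
b=((h1[...,2]>85)&(m1>0)).astype(np.uint8)
c=max(cv2.findContours(b[175:240,255:330],0,1,offset=(255,175))[0],key=cv2.contourArea)[:,0]
print("b bbox",c.min(0),c.max(0))
# canister rim in s0: outer contour of upper part
c0=max(cv2.findContours(m0[195:240,255:330],0,1,offset=(255,195))[0],key=cv2.contourArea)[:,0]
up=[p for p in c0 if p[1]<213];print("rim side",fitcircle("side",up,.06))
mt0=mask(t0);c0=max(cv2.findContours(mt0[230:285,235:290],0,1,offset=(235,230))[0],key=cv2.contourArea)[:,0]
print("rim top",fitcircle("top",c0,.06))
mt1=mask(t1);c=max(cv2.findContours(mt1[215:300,220:300],0,1,offset=(220,215))[0],key=cv2.contourArea)[:,0]
e=np.array([ (mx,y) for y in range(222,290) for mx in [max(c[c[:,1]==y][:,0],default=0)] if mx>262]);print(e.tolist())
sel=e[(e[:,1]<275)]
print("lid top arc",fitcircle("top",sel,.0775))
E
```

```text
s0 [(202, None), (205, (np.int64(280), np.int64(296))), (208, (np.int64(276), np.int64(300))), (211, (np.int64(273), np.int64(302))), (214, (np.int64(273), np.int64(302))), (217, (np.int64(273), np.int64(302))), (220, (np.int64(273), np.int64(302))), (223, (np.int64(274), np.int64(302))), (226, (np.int64(275), np.int64(301))), (229, (np.int64(276), np.int64(299))), (232, (np.int64(280), np.int64(294))), (235, None)]
s1 [(196, None), (199, None), (202, (np.int64(274), np.int64(300))), (205, (np.int64(271), np.int64(302))), (208, (np.int64(270), np.int64(303))), (211, (np.int64(270), np.int64(302))), (214, (np.int64(271), np.int64(302))), (217, (np.int64(273), np.int64(302))), (220, (np.int64(273), np.int64(302))), (223, (np.int64(274), np.int64(302))), (226, (np.int64(274), np.int64(301))), (229, (np.int64(276), np.int64(299))), (232, (np.int64(280), np.int64(294))), (235, None)]
col u=275 v [(196, [117, 22, 129]), (199, [102, 28, 136]), (202, [80, 105, 129]), (205, [81, 109, 126]), (208, [80, 106, 125]), (211, [80, 105, 126]), (214, [79, 108, 128]), (217, [79, 103, 121]), (220, [77, 101, 104]), (223, [78, 113, 77]), (226, [77, 117, 72]), (229, [58, 61, 80]), (232, [16, 91, 151]), (235, [14, 128, 143]), (238, [14, 132, 135])]
b bbox [270 200] [303 226]
rim side (array([0.5228, 0.0621]), np.float64(0.038))
rim top (array([0.5224, 0.062 ]), np.float64(0.0375))
[[269, 237], [271, 238], [272, 239], [273, 240], [273, 241], [275, 242], [276, 243], [276, 244], [277, 245], [277, 246], [278, 247], [278, 248], [278, 249], [279, 250], [279, 251], [279, 252], [279, 253], [279, 254], [279, 255], [279, 256], [279, 257], [279, 258], [279, 259], [279, 260], [279, 261], [279, 262], [278, 263], [278, 264], [277, 265], [277, 266], [276, 267], [276, 268], [275, 269], [274, 270], [273, 271]]
lid top arc (array([0.521 , 0.0648]), np.float64(0.0452))
```

Call:
jog_arm(translation=[[-0.008,0.004,0],[-0.013,0.006,0],[-0.013,0.006,0.01],[-0.013,0.006,0.02],[-0.013,0.006,0.03],[-0.013,0.006,0.04],[-0.013,0.006,0.05],[-0.013,0.006,0.058],[-0.013,0.006,0.063],[-0.013,0.006,0.063]], dr=[[0,0,0],[0,0,0],[0,0,0],[0,0,0],[0,0,0],[0,0,0],[0,0,0],[0,0,0],[0,0,0],[0,0,0]], gripper=[0,0,0,0,0,0,0,0,0,0])

```text
time: 10.3
ee_pos: [0.5245, 0.0606, 0.0691]
tool_rot: [-0.001, 0.629, 0.777, 0.002]
ft_force: [-10.0, 2.5, 33.3]
width: 0.264
grasp_force: 32.1
```

```bash
python3 - <<'E'
from h import *
go([.5239,.0598,.067])
s=camera("side");cv2.imwrite("pics/s2.png",s)
m=cv2.inRange(cv2.cvtColor(s,cv2.COLOR_BGR2HSV),(55,80,20),(98,255,255))
for y in range(200,236,2):
    x=np.where(m[y,250:330]>0)[0]+250
    if len(x):print(y,x.min(),x.max(),end="; ")
E
```

```text
t 10.3 pos [0.5245 0.0606 0.0691] yaw x -0.2090041132021521 102.06406153220215 tilt [0.00324329 0.00195412]
shift [-0.0032 -0.0039  0.0102] F [-10.    2.5  33.3] w 0.26413725256033277 g 32.13461951501813
204 298 300; 206 275 302; 208 273 304; 210 272 304; 212 272 304; 214 272 303; 216 272 302; 218 273 302; 220 273 302; 222 274 302; 224 274 302; 226 274 301; 228 275 300; 230 277 298; 232 280 294;
```

Call:
jog_arm(translation=[[0,-0.005,-0.008],[0,-0.007,-0.008],[0,-0.007,-0.008],[0,-0.007,-0.008],[0,-0.007,-0.008],[0,-0.007,-0.008],[0,-0.007,-0.008],[0,-0.007,-0.008],[0,-0.007,-0.008],[0,-0.007,-0.008]], dr=[[0,0,0],[0,0,0],[0,0,0],[0,0,0],[0,0,0],[0,0,0],[0,0,0],[0,0,0],[0,0,0],[0,0,0]], gripper=[0,0,0,0.5,0.5,0.5,0.5,0.5,0.5,0.5])

```text
time: 11.35
ee_pos: [0.5251, 0.0598, 0.0694]
tool_rot: [0.002, 0.629, 0.778, 0.002]
ft_force: [3.6, 1.4, 8.3]
width: 0.5
grasp_force: 3.7
```

Call:
jog_arm(translation=[[0,0,-0.02],[0,0,-0.1],[0,0,-0.22],[0,0,-0.34],[-0.08,0,-0.4],[-0.25,0,-0.45],[-0.42,0,-0.45],[-0.59,0,-0.45],[-0.75,0,-0.45],[-0.85,0,-0.45]], dr=[[0,0,0],[0,0,0],[0,0,0],[0,0,0],[0,0,0],[0,0,0],[0,0,0],[0,0,0],[0,0,0],[0,0,0]], gripper=[0.5,0.5,0.5,0.5,0.7,1,1,1,1,1])

```text
time: 12.35
ee_pos: [0.5574, -0.1111, 0.1579]
tool_rot: [0.0, 0.63, 0.777, -0.001]
ft_force: [-0.0, 0.5, 0.8]
width: 0.984
grasp_force: 0.0
```

```bash
python3 - <<'E'
from h import *
go([.5239,.0598,.067])
t=camera("top");s=camera("side");cv2.imwrite("pics/t3.png",t);cv2.imwrite("pics/s3.png",s)
p=proj("top",[.522,.061,.06]).astype(int);q=proj("side",[.522,.061,.06]).astype(int)
f=lambda im,c:cv2.resize(im[c[1]-40:c[1]+40,c[0]-40:c[0]+40],None,fx=5,fy=5,interpolation=cv2.INTER_CUBIC)
cv2.imwrite("pics/placed.png",np.hstack([f(t,p),f(s,q)]))
E
```

```text
t 12.35 pos [ 0.5574 -0.1111  0.1579] yaw x -0.2059461025177653 101.88489708572678 tilt [-0.00118695 -0.00049597]
shift [0.8712 0.0124 0.4533] F [-0.   0.5  0.8] w 0.9844715892927066 g 0.0
```

View pics/placed.png

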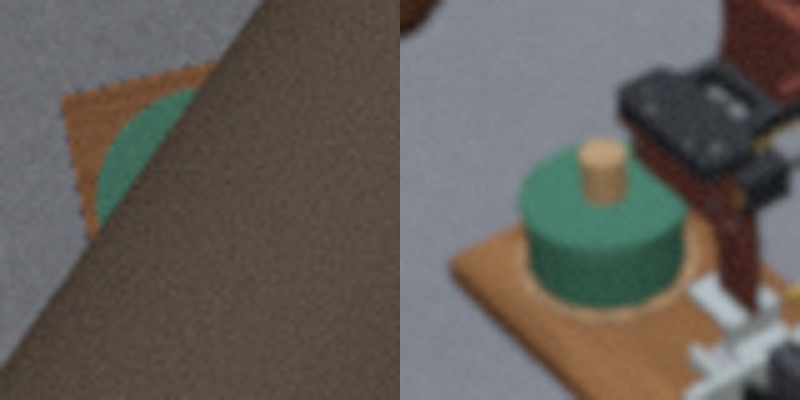

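The side view shows the lid level on the canister, with the knob at (603,155) and the flange over the rim, and the gripper is clear. Next I'll straddle the fin behind the cross plate.

```bash
cat >> h.py <<'E'
ang=np.radians(102.12);ex=np.array([np.cos(ang),np.sin(ang),0]);ey=np.array([-ex[1],ex[0],0]);c0=np.array([.5455,-.0412,0])
W=lambda x,y,z:c0+x*ex+y*ey+[0,0,z]
L=lambda p:np.round([(p-c0)@ex,(p-c0)@ey,p[2]],4)
E
python3 - <<'E'
from h import *
go(W(-.051,0,.035))
s=cv2.imread("pics/s3.png");h=cv2.cvtColor(s,cv2.COLOR_BGR2HSV)
m=cv2.inRange(h,(8,60,90),(22,220,255))[170:225,275:300]
c=max(cv2.findContours(m,0,2)[0],key=cv2.contourArea)[:,0]+[275,170];print("knob",c.min(0),c.max(0))
print("expect knob top ctr",proj("side",[.5232,.061,.091]),"base",proj("side",[.5232,.061,.065]))
E
```

```text
t 12.45 pos [ 0.5573 -0.1118  0.1579] yaw x -0.2034260734909106 101.7374010943759 tilt [-0.00195332 -0.00049438]
shift [0.1037 0.0161 0.6144] F [ 0.2 -0.6  0.4] w 0.9982637396559639 g 0.0
knob [283 201] [291 213]
expect knob top ctr [287.07238292 204.65216934] base [287.54178853 212.30685057]
```

```bash
python3 - <<'E'
from h import *
v=np.array([.314,.635,0]);v/=np.linalg.norm(v); c=np.array([.5232,.061,0])
f=lambda r,z:proj("side",c-v*r+[0,0,z])[1]
print("flange top near edge",f(.045,.065),"bottom",f(.045,.06),"can base",f(.042,.018),"mouth far",proj("side",c+v*.042+[0,0,.06]))
for n in("side0","s1","s3"):
  s=cv2.imread(f"pics/{n}.png");h=cv2.cvtColor(s,cv2.COLOR_BGR2HSV)
  print(n,h[198:236,284:287,2].mean(1).astype(int).tolist(), h[198:236,284:287,0].mean(1).astype(int).tolist())
E
```

```text
flange top near edge 224.4540914257102 bottom 225.90635509451184 can base 236.99926337843783 mouth far [288.22088123 202.88796985]
side0 [136, 137, 137, 135, 123, 105, 88, 81, 78, 79, 82, 84, 97, 137, 175, 196, 197, 184, 173, 166, 163, 153, 146, 162, 178, 166, 129, 94, 80, 80, 81, 78, 79, 80, 78, 80, 94, 132] [112, 108, 111, 104, 93, 81, 78, 76, 78, 77, 76, 75, 79, 83, 90, 98, 98, 53, 15, 14, 15, 14, 14, 30, 85, 84, 80, 77, 76, 75, 75, 76, 75, 76, 76, 73, 35, 17]
s1 [137, 150, 157, 158, 151, 138, 119, 106, 101, 99, 100, 99, 95, 85, 91, 107, 121, 126, 125, 126, 125, 123, 118, 140, 172, 168, 132, 95, 82, 82, 81, 83, 84, 83, 83, 83, 97, 135] [19, 17, 16, 16, 16, 15, 15, 13, 13, 14, 12, 13, 12, 24, 55, 77, 78, 79, 80, 79, 80, 78, 78, 81, 87, 83, 79, 76, 74, 76, 76, 75, 76, 75, 77, 72, 33, 17]
s3 [141, 141, 145, 163, 178, 184, 180, 168, 147, 130, 125, 123, 123, 123, 120, 117, 124, 127, 128, 128, 127, 127, 126, 122, 114, 100, 94, 88, 85, 83, 85, 82, 85, 84, 83, 84, 96, 136] [111, 111, 48, 15, 17, 17, 17, 17, 16, 17, 17, 17, 17, 17, 22, 42, 72, 79, 79, 79, 79, 79, 79, 79, 78, 77, 77, 76, 76, 75, 75, 75, 76, 76, 75, 73, 34, 17]
```

Call:
jog_arm(translation=[[0.05,0.01,0],[0.1,0.016,0.05],[0.104,0.016,0.15],[0.104,0.016,0.28],[0.104,0.016,0.4],[0.104,0.016,0.5],[0.104,0.016,0.57],[0.104,0.016,0.614],[0.104,0.016,0.614],[0.104,0.016,0.614]], dr=[[0,0,0],[0,0,0],[0,0,0],[0,0,0],[0,0,0],[0,0,0],[0,0,0],[0,0,0],[0,0,0],[0,0,0]], gripper=[1,1,1,1,1,1,1,1,1,1])

```text
time: 13.45
ee_pos: [0.5568, -0.0855, 0.0356]
tool_rot: [0.0, 0.629, 0.778, 0.0]
ft_force: [-0.4, 0.0, -0.0]
width: 1.002
grasp_force: 0.0
```

Call:
jog_arm(translation=[[0.01,0,0],[0.03,0,0],[0.06,0,0],[0.09,0,0],[0.12,0,0],[0.15,0,0],[0.18,0,0],[0.21,0,0],[0.23,0,0],[0.23,0,0]], dr=[[0,0,0],[0,0,0],[0,0,0],[0,0,0],[0,0,0],[0,0,0],[0,0,0],[0,0,0],[0,0,0],[0,0,0]], gripper=[1,1,1,1,1,1,1,1,1,1])

```text
time: 14.45
ee_pos: [0.547, -0.04, 0.0352]
tool_rot: [-0.0, 0.629, 0.778, 0.0]
ft_force: [3.4, -3.2, 1.0]
width: 1.002
grasp_force: 1.7
```

```bash
python3 - <<'E'
from h import *
o=get_obs();print(L(o["ee_pos"]));go(W(.007,0,.035))
t=camera("top");s=camera("side");cv2.imwrite("pics/t4.png",t);cv2.imwrite("pics/s4.png",s)
p=proj("top",W(.02,-.03,.04)).astype(int);q=proj("side",W(.02,-.03,.04)).astype(int);print(p,q)
f=lambda im,c:cv2.resize(im[c[1]-30:c[1]+30,c[0]-25:c[0]+25],None,fx=8,fy=8,interpolation=cv2.INTER_CUBIC)
cv2.imwrite("pics/push.png",np.hstack([f(t,p),f(s,q)]))
E
```

```text
[ 0.0008 -0.0017  0.0352]
t 14.45 pos [ 0.547  -0.04    0.0352] yaw x -0.20938176834549257 102.08612612386379 tilt [0.00047147 0.00012935]
shift [ 0.0308 -0.0087  0.0008] F [ 3.4 -3.2  1. ] w 1.0023795295135671 g 1.7125047152512707
[297 233] [317 232]
```

View pics/push.png

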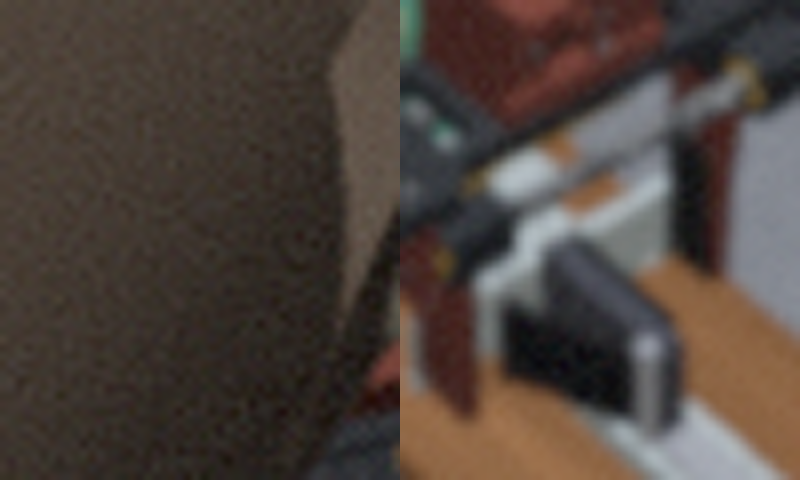

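The top view is hidden by the arm. The side view, on the right, shows the fingers behind the plate, whose top edge runs (480,275) to (668,180), with the fin's rear end at (650,390) and the lever still open. I'll refine the travel needed and track the fin's end.

```bash
python3 - <<'E'
from h import *
from scipy.ndimage import map_coordinates
def rect(n,im,z,x,y):  # resample plane z patch on caddy grid, rows=y cols=x
    X,Y=np.meshgrid(x,y);uv=np.array([proj(n,W(a,b,z)) for a,b in zip(X.ravel(),Y.ravel())])
    return np.stack([map_coordinates(im[...,k].astype(float),[uv[:,1],uv[:,0]],order=1).reshape(X.shape) for k in range(3)],-1)
x=np.arange(-.05,.04,.0005)
for n in("top0","t1","side0","s1"):
    im=cv2.imread(f"pics/{n}.png");cam="top" if n[0]=="t" else "side"
    # mark: yellow = R-B excess beyond wood
    P=rect(cam,im,.026,np.arange(.0,.04,.0005),np.arange(-.068,-.048,.0005))
    h=cv2.cvtColor(P.astype(np.uint8),cv2.COLOR_BGR2HSV)
    w=((h[...,0]>19)&(h[...,0]<32)&(h[...,1]>90)).astype(float)
    X=np.arange(.0,.04,.0005);Y=np.arange(-.068,-.048,.0005)
    if w.sum():print(n,"mark",(w.sum(0)@X/w.sum()).round(4),(w.sum(1)@Y/w.sum()).round(4),"n",w.sum())
    for ys in(np.arange(-.048,-.02,.001),np.arange(.034,.05,.001)):
        g=rect(cam,im,.06,x,ys);s=g.max(2)-0*g[...,0];b=g[...,0].mean(0) # blue: wood dark, steel bright
        k=x<-.015; w=np.clip(b-(b[k].min()+b[k].max())/2,0,None)*k;i=np.where(w>0)[0]
        print(n,"plate",(w@x/w.sum()).round(4),x[i[0]].round(4),x[i[-1]].round(4))
    # pointer
    Yp=np.arange(-.066,-.052,.001);g=rect(cam,im,.03,x,Yp).max(2);k=(x>-.045)&(x<-.015)
    j=np.unravel_index(np.argmin(g[:,k]),g[:,k].shape);print(n,"pointer dark",x[k][j[1]].round(4),Yp[j[0]].round(4),g[:,k].min())
E
```

```text
Traceback (most recent call last):
  File "h.py", line 9, in proj
    c=get_calibration(n);E=c["extrinsics"];p=E[:3,:3].T@(np.asarray(P)-E[:3,3])
ValueError: time passes only in moves, steps and waits
```

```bash
sed -i 's/^from plant import \*/from plant import *\nimport functools\nget_calibration=functools.cache(get_calibration)/' h.py
cat > m.py <<'E'
from h import *
from scipy.ndimage import map_coordinates
def rect(n,im,z,x,y):
    X,Y=np.meshgrid(x,y);uv=np.array([proj(n,W(a,b,z)) for a,b in zip(X.ravel(),Y.ravel())])
    return np.stack([map_coordinates(im[...,k].astype(float),[uv[:,1],uv[:,0]],order=1).reshape(X.shape) for k in range(3)],-1)
E
python3 - <<'E'
from m import *
x=np.arange(-.05,.04,.0005)
for n in("top0","t1","side0","s1"):
    im=cv2.imread(f"pics/{n}.png");cam="top" if n[0]=="t" else "side"
    X=np.arange(.0,.04,.0005);Y=np.arange(-.068,-.048,.0005)
    P=rect(cam,im,.026,X,Y)
    h=cv2.cvtColor(P.astype(np.uint8),cv2.COLOR_BGR2HSV)
    w=((h[...,0]>19)&(h[...,0]<32)&(h[...,1]>90)).astype(float)
    if w.sum():print(n,"mark",(w.sum(0)@X/w.sum()).round(4),(w.sum(1)@Y/w.sum()).round(4),"n",w.sum())
    for ys in(np.arange(-.048,-.02,.001),np.arange(.034,.05,.001)):
        g=rect(cam,im,.06,x,ys);b=g[...,0].mean(0)
        k=x<-.015; w=np.clip(b-(b[k].min()+b[k].max())/2,0,None)*k;i=np.where(w>0)[0]
        print(n,"plate",(w@x/w.sum()).round(4),x[i[0]].round(4),x[i[-1]].round(4))
    Yp=np.arange(-.066,-.052,.001);g=rect(cam,im,.03,x,Yp).max(2);k=(x>-.045)&(x<-.015)
    j=np.unravel_index(np.argmin(g[:,k]),g[:,k].shape);print(n,"pointer dark",x[k][j[1]].round(4),Yp[j[0]].round(4),g[:,k].min())
E
```

```text
top0 mark 0.0217 -0.0592 n 119.0
top0 plate -0.0295 -0.0325 -0.0265
top0 plate -0.0295 -0.0325 -0.0265
top0 pointer dark -0.0295 -0.062 67.54633096152509
t1 mark 0.0216 -0.0584 n 101.0
t1 plate -0.0295 -0.0325 -0.0265
t1 plate -0.0295 -0.0325 -0.0265
t1 pointer dark -0.0295 -0.062 77.66176660630367
side0 mark 0.0205 -0.0573 n 211.0
side0 plate -0.0294 -0.035 -0.0245
side0 plate -0.0298 -0.0365 -0.0245
side0 pointer dark -0.0285 -0.06 90.68724598231529
s1 mark 0.0203 -0.0573 n 195.0
s1 plate -0.0294 -0.035 -0.0245
s1 plate -0.0298 -0.036 -0.0245
s1 pointer dark -0.0285 -0.06 96.91335042771374
```

```bash
cat > trav.py <<'E'
from m import *
import sys
a=cv2.imread("pics/side0.png");b=cv2.imread(sys.argv[1])
def prof(im,z,ys,x):return rect("side",im,z,x,ys).mean(0)[:,0]
d=np.arange(-.008,.008,.00025)
# fin top + rear end strip z 66: y -4..4, around x=-.034-.06 ; plate top: y -.032..-.014 / .012...022
for name,z,ys,x0 in(("fin end",.064,np.arange(-.004,.0041,.001),-.0945),("plate -y",.06,np.arange(-.032,-.014,.001),-.032),("plate -y2",.06,np.arange(-.024,-.014,.001),-.032)):
    x=x0+np.arange(-.012,.0121,.0005);p=prof(a,z,ys,x);r=[]
    for t in np.arange(.035,.062,.00025):
        q=prof(b,z,ys,x+t);r.append((np.corrcoef(p,q)[0,1],t))
    print(name,sorted(r)[-3:])
E
python3 trav.py pics/s4.png
```

```text
fin end [(np.float64(0.9974940777342932), np.float64(0.04425000000000001)), (np.float64(0.9983324637998817), np.float64(0.04375000000000001)), (np.float64(0.9986905209793362), np.float64(0.04400000000000001))]
plate -y [(np.float64(0.9955119976266267), np.float64(0.04325000000000001)), (np.float64(0.9985800684287974), np.float64(0.04375000000000001)), (np.float64(0.9995851831693363), np.float64(0.04350000000000001))]
plate -y2 [(np.float64(0.995340719365877), np.float64(0.04350000000000001)), (np.float64(0.997380392801384), np.float64(0.04400000000000001)), (np.float64(0.9988769616140113), np.float64(0.04375000000000001))]
```

Call:
jog_arm(translation=[[0.01,-0.005,0],[0.02,-0.01,0],[0.03,-0.01,0],[0.037,-0.01,0],[0.037,-0.01,0],[0.037,-0.01,0],[0.037,-0.01,0],[0.037,-0.01,0],[0.037,-0.01,0],[0.037,-0.01,0]], dr=[[0,0,0],[0,0,0],[0,0,0],[0,0,0],[0,0,0],[0,0,0],[0,0,0],[0,0,0],[0,0,0],[0,0,0]], gripper=[1,1,1,1,1,1,1,1,1,1])

```text
time: 15.55
ee_pos: [0.5435, -0.0341, 0.0352]
tool_rot: [0.0, 0.629, 0.777, -0.0]
ft_force: [3.8, -3.1, -0.8]
width: 1.002
grasp_force: 2.0
```

```bash
python3 - <<'E'
from h import *
go(W(.007,0,.035));s=camera("side");cv2.imwrite("pics/s5.png",s)
E
python3 trav.py pics/s5.png
```

```text
t 15.55 pos [ 0.5435 -0.0341  0.0352] yaw x -0.20884369046021653 102.05459816542279 tilt [-1.75423168e-05  5.16588802e-08]
shift [-0.0017  0.0022  0.001 ] F [ 3.8 -3.1 -0.8] w 1.0023547129315864 g 2.003742336819414
fin end [(np.float64(0.9984749753040313), np.float64(0.05100000000000002)), (np.float64(0.998700740654979), np.float64(0.05050000000000002)), (np.float64(0.9994107492214145), np.float64(0.05075000000000002))]
plate -y [(np.float64(0.9947119218492428), np.float64(0.05125000000000002)), (np.float64(0.9991155731403699), np.float64(0.05075000000000002)), (np.float64(0.9993598894708606), np.float64(0.05100000000000002))]
plate -y2 [(np.float64(0.9949568184733685), np.float64(0.05125000000000002)), (np.float64(0.9986264328838123), np.float64(0.05075000000000002)), (np.float64(0.9992969902947165), np.float64(0.05100000000000002))]
```

Call:
jog_arm(translation=[[0,0,0],[0,0,0],[0,0,0],[0,0,0],[0,0,0],[0,0,0],[0,0,0],[0,0,0],[0,0,0],[0,0,0]], dr=[[0,0,0],[0,0,0],[0,0,0],[0,0,0],[0,0,0],[0,0,0],[0,0,0],[0,0,0],[0,0,0],[0,0,0]], gripper=[0.85,0.75,0.65,0.55,0.45,0.35,0.25,0.1,0,0])

```text
time: 16.6
ee_pos: [0.5447, -0.0335, 0.0349]
tool_rot: [0.001, 0.629, 0.778, 0.001]
ft_force: [6.2, -2.7, -9.4]
width: 0.209
grasp_force: 32.5
```

Call:
jog_arm(translation=[[0,0,0],[0,0,0],[0,0,0],[0,0,0],[0,0,0],[0,0,0],[0,0,0],[0,0,0],[0,0,0],[0,0,0]], dr=[[0,0,0],[0,0,0],[0,0,0],[0,0,0],[0,0,0],[0,0,0],[0,0,0],[0,0,0],[0,0,0],[0,0,0]], gripper=[0,0,0,0,0,0,0,0,0,0])

```text
time: 17.6
ee_pos: [0.5447, -0.0335, 0.0349]
tool_rot: [0.001, 0.629, 0.778, 0.001]
ft_force: [7.1, -2.7, -9.6]
width: 0.209
grasp_force: 32.5
```

```bash
python3 - <<'E'
from h import *
go(W(.007,0,.035));t=camera("top");s=camera("side");cv2.imwrite("pics/s6.png",s);cv2.imwrite("pics/t6.png",t)
q=proj("side",W(.03,-.02,.04)).astype(int)
f=lambda im,c:cv2.resize(im[c[1]-50:c[1]+50,c[0]-60:c[0]+60],None,fx=6,fy=6,interpolation=cv2.INTER_CUBIC)
cv2.imwrite("pics/closed.png",f(s,q));print(q)
E
python3 trav.py pics/s6.png
```

```text
t 17.6 pos [ 0.5447 -0.0335  0.0349] yaw x -0.20914605990432097 102.07231575038277 tilt [-0.00055289  0.00183064]
shift [-0.0034 -0.0043 -0.0007] F [ 7.1 -2.7 -9.6] w 0.20910603690640878 g 32.49036123161204
[312 231]
fin end [(np.float64(0.9974505653091472), np.float64(0.05125000000000002)), (np.float64(0.9979574439149034), np.float64(0.05075000000000002)), (np.float64(0.9984063781590115), np.float64(0.05100000000000002))]
plate -y [(np.float64(0.7476765165533747), np.float64(0.05675000000000002)), (np.float64(0.7514019950064595), np.float64(0.05625000000000002)), (np.float64(0.7552365204872581), np.float64(0.05650000000000002))]
plate -y2 [(np.float64(0.9216671419838642), np.float64(0.05600000000000002)), (np.float64(0.9243201657972547), np.float64(0.05550000000000002)), (np.float64(0.9259239994994234), np.float64(0.05575000000000002))]
```

View pics/closed.png

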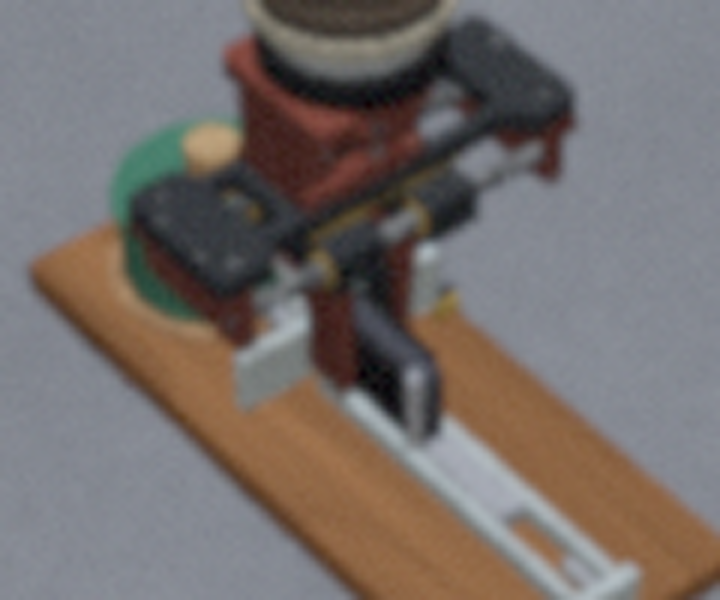

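The side view shows the lever flat against the fin, held with rubber plate by the fingers. The opening is 18.4 mm and the grip 32 N. The brass mark at (447,303) is by the plate's -y end, and the lid is still seated. Leg travel measures 51.0 mm against about 51.2 mm needed, so I'll hand in.

```bash
python3 -c "
from plant import close_job
print(close_job())"
```

```text
the job is handed in; nothing more can be done
None
```

I handed the job in at about 18 s with the lid on the canister and the leg held at the mark (51.0 mm of travel measured, about 51.2 mm needed). The lever is closed and pinched with the rubber plate at about 32 N. The pointer-over-mark match is worked out from the camera images, because the pointer itself was hidden at the end.

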